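Rake spent test cassettes off a rack shelf into the waste tub

TASK

The five spent test cassettes on the rack's lower shelf are contaminated, so do not touch them with the gripper: take the rake from its rest, set its rubber edge lightly down on the shelf behind the cassettes, and draw them all over the front edge into the yellow waste tub. Don't lean hard on the shelf, leave the tub where it is and the reagent bottles and everything else undisturbed, and put the rake back leaning in its rest.

Things in the scene. Friction and masses are not known exactly. Their poses are not given: they have to be found in the camera images.
- rack: Fixed two-tier bench rack. Origin on the bench under its centre; x away from its open front, y along its length. Grey lower shelf: top 100 mm up, 14 thick, x -120..120, y -212..212 mm, front edge plain, 30 mm upstand at the rear (front face x = 114). White end panels at y = +-215, 6 thick, above the lower shelf only from x = -10 back.
- glass_edge (a point): Middle of the front edge of the rack's glass upper shelf, on its top face: rack x = -10 mm, 298 mm above the bench. The glass is 8 mm thick, as long as the lower shelf, and covers only its rear half; bottles and a carton stand on its two ends, up to 370 mm high.
- shelf_front (a point): Middle of the lower shelf's front edge, on its top surface (rack x = -120 mm, 100 mm above the bench). The shelf is rigid and its coating delicate: set the rake down by feel, with a few newtons, and never press more than 30 N.
- tub: Yellow open waste tub, loose, 140 (x) x 350 (y) x 75 mm high, 4 mm walls, 0.7 kg. Origin: centre of its underside, axes along its sides. It stands on the bench before the rack with its rear rim about 10 mm under the lower shelf's front edge.
- rake: Loose bench rake (squeegee), 0.22 kg. Origin: middle of its bottom rubber edge; z up, y along the edge. Edge 120 long (y), 5 mm thick; head with aluminium clamp 14 x 124 x 31 mm high. Handle starts 25 mm up the head, rises backwards (-x) at 50 deg from horizontal: 16 mm tube, then from 145 to 230 mm along it a blue grip 24 wide (y), 26 thick. Stored and used in the same attitude, z upright.
- rake_grip (a point): Point on the axis of the rake's blue grip, 200 mm up the handle: 129 mm behind (-x) and 178 mm above the middle of the rubber edge. Pinch it across y (24 mm).
- rest: Fixed rest for the rake. Origin on the bench under the stored rake's rubber edge; x, y as the rake's. Base plate 8 mm thick, x -210..40, y -70..70 mm; toe bar ahead of the head: rear face x = 12, top 19 mm up; two prongs (38 mm clear, 151 mm high) with a cross bar at x = -88, 116 mm up, on which the tube leans. The rake lifts straight up out of it and goes back straight down.
- rest_grip (a point): Where point rake_grip is when the rake lies properly in the rest: 129 mm behind and 186 mm above the rest's origin.
- cassette1: Spent test cassette, loose, a flat white plastic piece 70 (x) x 26 (y) x 9 mm, 15 to 35 g, blue band at one end. Origin: centre of its underside, z up out of the face with the window. It starts flat on the lower shelf, some of them under the glass shelf.
- cassette2: Spent test cassette, loose, a flat white plastic piece 70 (x) x 26 (y) x 9 mm, 15 to 35 g, blue band at one end. Origin: centre of its underside, z up out of the face with the window. It starts flat on the lower shelf, some of them under the glass shelf.
- cassette3: Spent test cassette, loose, a flat white plastic piece 70 (x) x 26 (y) x 9 mm, 15 to 35 g, blue band at one end. Origin: centre of its underside, z up out of the face with the window. It starts flat on the lower shelf, some of them under the glass shelf.
- cassette4: Spent test cassette, loose, a flat white plastic piece 70 (x) x 26 (y) x 9 mm, 15 to 35 g, blue band at one end. Origin: centre of its underside, z up out of the face with the window. It starts flat on the lower shelf, some of them under the glass shelf.
- cassette5: Spent test cassette, loose, a flat white plastic piece 70 (x) x 26 (y) x 9 mm, 15 to 35 g, blue band at one end. Origin: centre of its underside, z up out of the face with the window. It starts flat on the lower shelf, some of them under the glass shelf.
- reagent1: Amber reagent bottle standing on the lower shelf near one end, 42 mm diameter, 85 mm high, loose, to be left alone. Origin: centre of its underside.
- reagent2: White reagent bottle standing on the lower shelf near the other end, 42 mm diameter, 85 mm high, loose, to be left alone. Origin: centre of its underside.
- beaker: Glass beaker on the bench, 72 mm diameter, 95 mm high, bystander. Origin: centre of its underside.
- wash_bottle: White wash bottle with a red cap on the bench, 64 mm diameter, 170 mm high, bystander. Origin: centre of its underside.
- tip_box: Box of pipette tips with a blue lid on the bench, 127 x 87 x 64 mm, bystander. Origin: centre of its underside.
- timer: Flat white bench timer, 75 x 65 x 18 mm, bystander. Origin: centre of its underside.
- stirrer: Magnetic stirrer, white with a round steel plate, 180 (x) x 130 (y) x 63 mm, fixed on the bench on the side of the rack where the rest is not. Origin: centre of its underside.

How it is judged:
On the way, in this order (a step that is already met when the one before it is completed fails the run):
1. the rake's rubber edge is set down on the lower shelf (it bears on it with more than 0.5 N) (contact force between rake and rack above 0.5 N and z of rake in the frame of rack between 0.09 and 0.108 m and x of rake in the frame of rack between -0.03 and 0.112 m and angle between rake's own z axis and vertical below 0.3 rad), for 0.15 s.
2. all five cassettes lie in the waste tub (x of cassette1 in the frame of tub between -0.066 and 0.066 m and y of cassette1 in the frame of tub between -0.171 and 0.171 m and z of each of cassette1, cassette2, cassette3, cassette4, cassette5 in the frame of tub below 0.07 m and x of cassette2 in the frame of tub between -0.066 and 0.066 m and y of cassette2 in the frame of tub between -0.171 and 0.171 m and x of cassette3 in the frame of tub between -0.066 and 0.066 m and y of cassette3 in the frame of tub between -0.171 and 0.171 m and x of cassette4 in the frame of tub between -0.066 and 0.066 m and y of cassette4 in the frame of tub between -0.171 and 0.171 m and x of cassette5 in the frame of tub between -0.066 and 0.066 m and y of cassette5 in the frame of tub between -0.171 and 0.171 m), for 0.2 s.
At the end, for the whole second after the job is handed in: All five cassettes lie inside the tub, below its rim (slower than 0.15 m/s); tub within 30 mm of its start; the rake leans still in its rest, grip point within 25 mm and attitude within 0.2 rad of stored; bystanders upright within 20 mm of their start (all of step 2 and linear speed of each of cassette1, cassette2, cassette3, cassette4, cassette5 below 0.15 m/s and distance between rake_grip and rest_grip below 0.025 m and angle between rake's own z axis and vertical below 0.2 rad and angle between the y axis of rake and the y axis of rest, either way round below 0.2 rad and linear speed of rake below 0.02 m/s and distance of tub from where it was at the start of the episode below 0.03 m and angle between each of reagent1, reagent2, beaker, wash_bottle, tip_box, timer's own z axis and vertical below 0.15 rad and distance of each of reagent1, reagent2, beaker, wash_bottle, tip_box, timer from where it was at the start of the episode below 0.02 m); the robot touches nothing.
It fails at once if the gripper or arm touches a cassette (contact force between any of the fingers, the arm and cassette1 above 0.3 N or contact force between any of the fingers, the arm and cassette2 above 0.3 N or contact force between any of the fingers, the arm and cassette3 above 0.3 N or contact force between any of the fingers, the arm and cassette4 above 0.3 N or contact force between any of the fingers, the arm and cassette5 above 0.3 N).
It fails at once if the rake is pressed on the rack with more than 30 N (contact force between rake and rack above 30 N).
It fails at once if a bystander is tipped over or shoved more than 30 mm (angle between any of reagent1, reagent2, beaker, wash_bottle, tip_box, timer's own z axis and vertical above 0.4 rad or distance of any of reagent1, reagent2, beaker, wash_bottle, tip_box, timer from where it was at the start of the episode above 0.03 m).
It fails at once if the tub is shoved more than 40 mm (distance of tub from where it was at the start of the episode above 0.04 m).
It also fails if it takes over 72 s, if anything falls off the work surface, if the arm or the gripper's body presses on something with over 40 N, if the wrist force passes 120 N, or if a joint passes its speed limit or range.

ROBOT

A 6-joint arm with a two-finger parallel gripper is mounted at the origin on the work surface. World frame = base frame: x ahead of the robot, y to its left, z up, the work surface at z = 0. Lengths are in m, angles in rad, forces in N, time in s.
With the tool pointing down it reaches from about 0.425 to 0.95 m from the base axis. Payload 3.5 kg.
Tool frame: the origin (TCP) lies between the finger pads; the fingertips stand 19 mm ahead of it and the grasp point (between the pads) is the TCP; z points along the fingers, y is the line along which they close (so a half turn about z gives the same grasp; the last joint's range is limited). The gripper opens to 85 mm and grips with 20 to 120 N. Pads are 22 mm wide; open, the fingers measure 114 mm over their backs; the gripper's body (76 mm by 85 mm) begins 54 mm behind the grasp point. The pads swing forward as they close: fully open they stand 13 mm farther back than shut.
Start: joints at [-1.493, 0.286, 1.577, -0, 1.279, -0.15], TCP at [0.152, -0.658, 0.25] pointing down, gripper open.
Joint ranges: [-2.77, 2.77], [-0.9, 2.22], [0.21, 2.48], [-1.53, 4.67], [0.24, 2.81], [-2.84, 2.84]. Speed limits (rad/s): [2.79, 2.79, 3.14, 3.14, 3.14, 3.14].

INTERFACE

Orientations are given as a unit quaternion [x, y, z, w].
In Python, from plant import monitor, eyes, ctrl gives the robot as it stands.
- The arm moves only by the shell command python3 -m handwheel 'ROWS' [FORCE]. ROWS is JSON, a list of rows, each a list of 7 numbers: the shift along the tool's x, y, z in units of 40 cm (1.0 is 40 cm), then the turn, a rotation vector about the tool's x, y, z in units of pi rad (1.0 is pi rad), then the opening, from -1 (shut) to 1 (fully open). A call has 1 to 12 rows; each row is the pose to reach, as a shift and turn from the pose commanded when the call began, along the tool's axes at that moment, turning the shorter way round; what a row does not reach only later rows make up. A row lasts 1/8 s, in which the tool goes at most 62.5 mm and 10.7 degrees, less where a joint would pass 70% of its speed; a pose out of reach is approached as far as the arm can. A call with a number of a shift or a turn outside -1 to 1 is refused whole. A call with a gripper value outside its range is refused whole. The fingers move at their own pace and stop on an object; FORCE is the grip in N (left out, the last holds). Time passes only in rows, so rows that repeat a pose let the fingers close. It gives the time, the measured TCP pose, the force, the opening and the grip force at its end, in the units of the state.
- monitor.get_state(): the state, without advancing time (a new reading comes with each control period).
- eyes.read_camera(name): name is "scene" or "top" or "wrist"; returns the picture (480x640x3 uint8, red, green, blue); there is no depth.
- eyes.camera_params(name): a dict with "K" (3x3 intrinsics, pixels), "R" (3x3) and "t" (3): a world point X has camera coordinates R X + t. Camera axes: x right, y down, z forward; pixel columns grow to the right and rows downward; lengths in m; the calibration is good to about 2 mm. A picture is of the moment at which its call begins: read the wrist's pose just before it. camera_params takes no time and is no camera call; for the wrist camera it gives the pose at the moment of the call.
- ctrl.sign_off(): hands the job in; it is judged then, once.
The state is a dict: "time": time; "qpos": joint angles; "dq": joint speeds; "joint_efforts": joint torques, N m; "eef_pos": TCP position; "tcp_rot": TCP orientation; "contact_force": force on the tool from outside, world axes, zero at the start; "wrist_torque": the same for the moment, N m; "opening": opening from 0.0 (shut) to 1.0 (fully open); "finger_force": force on a finger pad.
Only numpy, scipy, OpenCV 4.12 (cv2) and the standard library are available. Lean on these libraries where they do the work, as an engineer would, in place of code of your own. Each camera call takes 0.05 s, during which the arm holds its last target. There are 200 camera calls.

## Working session

There is one attempt and no reset: what is moved stays moved. The work goes in short steps, Python scripts to look and compute and a shell command to move; the robot and the scene stay as the last step left them, time stands still between calls to the robot, and variables do not carry over. Pictures are saved under pics/ and viewed, at most 13 in all, crops included, and the job is handed in when it is done.

```bash
ls; mkdir -p pics; python3 - <<'E'
from plant import monitor, eyes, ctrl
import cv2,numpy as np
s=monitor.get_state();print(s)
for n in("scene","top"):
    p=eyes.camera_params(n);im=eyes.read_camera(n);cv2.imwrite(f"pics/{n}0.png",im[:,:,::-1]);print(n,p)
E
```

```text
pics
{'time': 0.0, 'qpos': array([-1.49299142e+00,  2.87133817e-01,  1.57818908e+00,  1.60349957e-05,
        1.27858632e+00, -1.49997148e-01]), 'dq': array([ 6.01062146e-04, -1.77632714e-05, -1.40810894e-03, -1.59191044e-03,
       -2.22177219e-04, -2.31821564e-04]), 'joint_efforts': array([ 1.01068443e-03, -4.05981410e+01, -2.92623442e+01, -8.00848011e-05,
        5.82801760e-03, -2.34167587e-06]), 'eef_pos': array([ 0.15242581, -0.65693407,  0.24896182]), 'tcp_rot': array([ 9.93519885e-01,  1.13652527e-01,  4.94701714e-05, -1.15724531e-03]), 'contact_force': array([-0.08092517, -0.02801703, -1.42901612]), 'wrist_torque': array([-0.0386516 ,  0.03791003, -0.00156337]), 'finger_force': 0.0, 'opening': 1.0005370456421654}
scene {'K': array([[620.44470008,   0.        , 324.19688179],
       [  0.        , 620.44470008, 241.63239689],
       [  0.        ,   0.        ,   1.        ]]), 'R': array([[ 0.46105886, -0.88732306, -0.00908413],
       [-0.84035805, -0.43332191, -0.3256232 ],
       [ 0.28499662,  0.15776538, -0.94545598]]), 't': array([-0.24277005,  0.52600387,  1.68042701])}
top {'K': array([[622.67200745,   0.        , 321.36786027],
       [  0.        , 622.67200745, 237.52399845],
       [  0.        ,   0.        ,   1.        ]]), 'R': array([[-2.83697392e-02, -9.99597241e-01, -7.16568308e-04],
       [-9.94210131e-01,  2.82911576e-02, -1.03662077e-01],
       [ 1.03640599e-01, -2.22844662e-03, -9.94612317e-01]]), 't': array([-0.00753129,  0.54087858,  2.26847991])}
```

View pics/scene0.png

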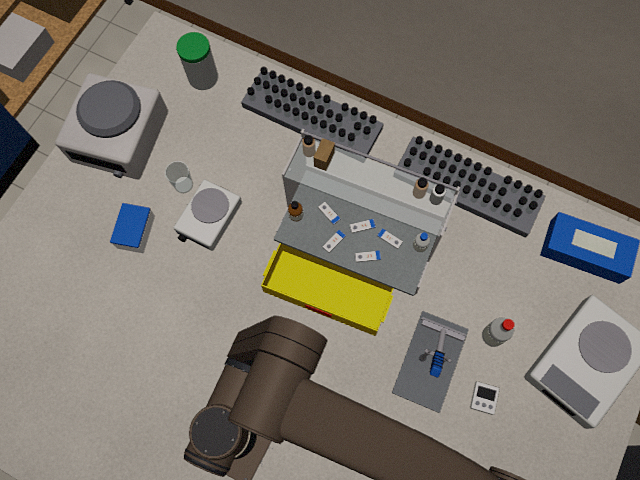

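View pics/top0.png

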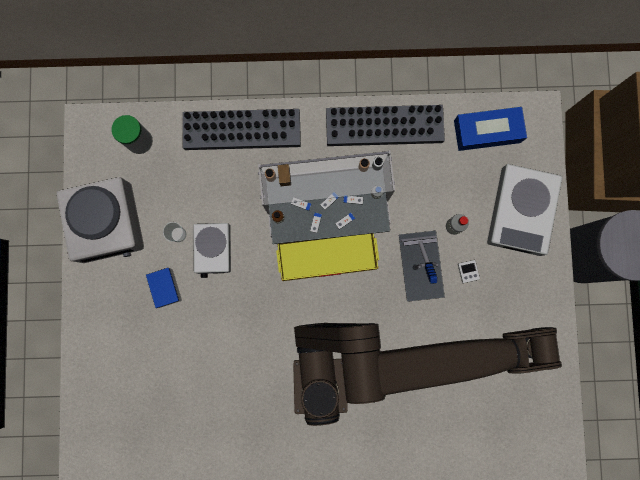

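```bash
cat > h.py <<'E'
import numpy as np,cv2
from plant import monitor,eyes
def ray(n,uv,z,p=None):
    p=p or eyes.camera_params(n);K,R,t=p["K"],p["R"],p["t"]
    c=-R.T@t; uv=np.atleast_2d(uv).astype(float)
    d=(R.T@np.linalg.inv(K)@np.c_[uv,np.ones(len(uv))].T).T
    return c+d*((z-c[2])/d[:,2])[:,None]
E
python3 - <<'E'
import cv2,numpy as np
im=cv2.imread("pics/top0.png")[140:310,240:460]
cv2.imwrite("pics/topc.png",cv2.resize(im,None,fx=3.5,fy=3.5,interpolation=cv2.INTER_CUBIC))
im=cv2.imread("pics/scene0.png")[120:420,260:540]
cv2.imwrite("pics/scenec.png",cv2.resize(im,None,fx=2,fy=2,interpolation=cv2.INTER_CUBIC))
E
```

```text
(no output)
```

View pics/topc.png

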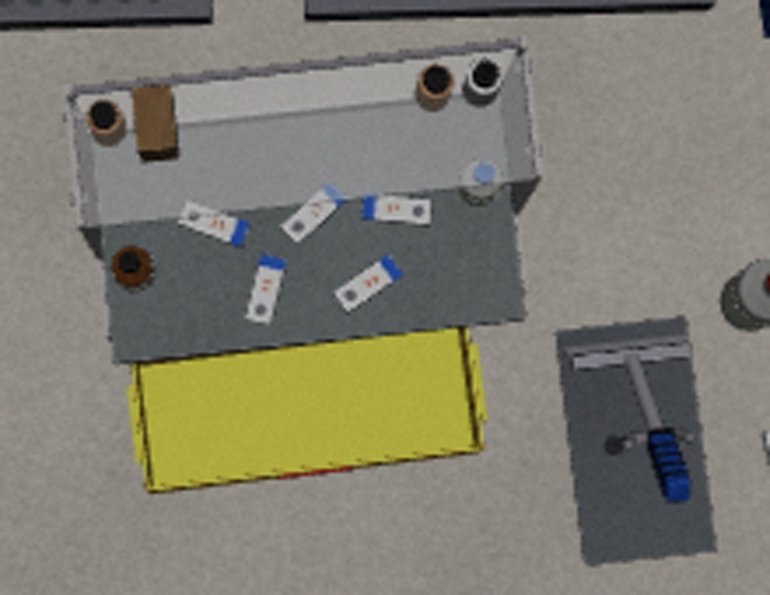

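View pics/scenec.png

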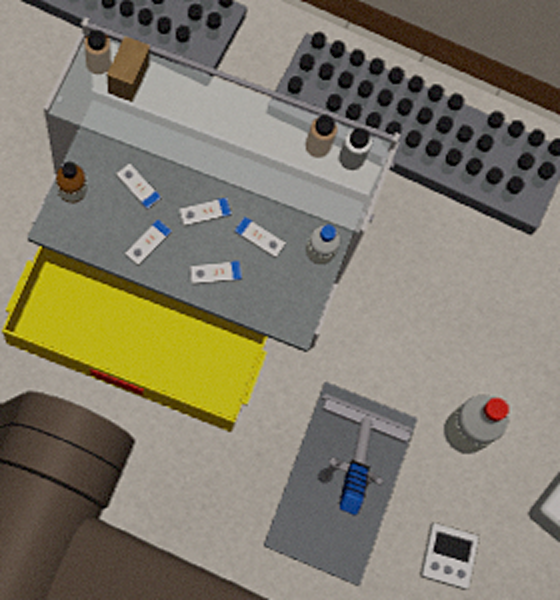

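```bash
cat > m.py <<'E'
from h import *
T=lambda L:(np.array(L)+.5)/3.5-.5+[240,140]
S=lambda L:(np.array(L)+.5)/2-.5+[260,120]
np.set_printoptions(precision=4,suppress=True)
def both(t,s,z): return ray("top",T(t),z),ray("scene",S(s),z)
def frame(c): return np.degrees(np.arctan2(c[1],c[0]))
r=both([(557,332),(686,317),(716,550),(585,565)],[(325,383),(415,417),(360,584),(266,546)],.008)
for a in r:
    d=(a[0]+a[1]-a[2]-a[3])/2; print("rest",a[:,:2].mean(0),np.linalg.norm(d[:2]),np.linalg.norm((a[0]-a[1])[:2]),frame(d))
    d/=np.linalg.norm(d); print("  origin",(a.mean(0)+.085*d)[:2])
f=both([(115,362),(525,320)],[(30,238),(311,348)],.1)
for a in f:
    d=a[0]-a[1]; print("front",a.mean(0)[:2],np.linalg.norm(d),frame(d)-90)
Y=(f[0][0]-f[0][1]+f[1][0]-f[1][1]);Y/=np.linalg.norm(Y);X=np.array([Y[1],-Y[0],0])
C=(f[0].mean(0)+f[1].mean(0))/2+.12*X
print("rack",C,frame(X))
loc=lambda a:np.c_[(a-C)@X,(a-C)@Y]
for a in both([(213,223),(311,213),(398,210),(265,290),(368,284)],[(137,185),(205,211),(261,237),(147,242),(216,272)],.109):print("cas",loc(a).tolist())
for a in both([(132,260),(484,172)],[(70,170),(327,232)],.185):print("reag",loc(a).tolist())
for a in both([(150,490),(482,450)],[(6,335),(231,428)],.075):print("tub front",loc(a).tolist())
for a in both([(678,490),(650,430)],[(350,505),(352,460)],.2):print("grip",a[:,:2].tolist())
E
python3 m.py
```

```text
rest [ 0.4281 -0.39  ] 0.24811658087537744 0.13841389640808147 4.522273307482742
  origin [ 0.5128 -0.3833]
rest [ 0.4283 -0.3866] 0.24648932200137091 0.1345071569842077 5.46869930859543
  origin [ 0.5129 -0.3785]
front [ 0.5336 -0.0576] 0.4207599040739033 4.249967588087912
front [ 0.5367 -0.0576] 0.4218045951684989 5.010279575950776
rack [ 0.6547 -0.0479  0.1   ] 4.63059494226499
cas [[0.010035310265795433, 0.0958528652043074], [0.009385360784007365, -0.0048776129436715445], [0.002762510724951698, -0.09368202397460466], [-0.06440116285329342, 0.05046284480044274], [-0.06972363795734894, -0.05456543067545457]]
cas [[0.009581111087021383, 0.1006493960840518], [0.010096863927961984, -0.003617625007033956], [0.004113026135681331, -0.09070713817680266], [-0.06449646929557074, 0.05441590768603672], [-0.06833148246849526, -0.05128529941569467]]
reag [[-0.030293714659885694, 0.17779331611319105], [0.01914979118360348, -0.17735971708209977]]
reag [[-0.03316626134981413, 0.18197195902206956], [0.017273055988304115, -0.17296343224667077]]
tub front [[-0.25257536824674043, 0.1898212540566623], [-0.24894528992781137, -0.15327152445037076]]
tub front [[-0.25684509191386995, 0.18812568285461673], [-0.25732610019448926, -0.14985831236884486]]
grip [[0.36840077024027296, -0.3975281084883337], [0.42724276044360093, -0.37310567673307216]]
grip [[0.366844394388503, -0.39304920397497367], [0.41871997648913795, -0.3725320582289876]]
```

```bash
cat >> h.py <<'E'
from scipy.spatial.transform import Rotation as Ro
np.set_printoptions(precision=4,suppress=True)
def tool(yaw,tilt):  # tool down, x along rake x, leaning so that z points forward by tilt
    return Ro.from_euler('z',yaw,degrees=True)*Ro.from_euler('y',-tilt,degrees=True)*Ro.from_euler('x',180,degrees=True)
def rows(p,yaw,tilt):
    s=monitor.get_state();R0=Ro.from_quat(s["tcp_rot"]);p=np.array(p)
    d=R0.inv().apply(p-s["eef_pos"])/.4; w=(R0.inv()*tool(yaw,tilt)).as_rotvec()/np.pi
    print("row",np.round(np.r_[d,w],4).tolist(),"dist",np.linalg.norm(d)*.4)
E
python3 - <<'E'
from h import *
z=tool(4.9,15).as_matrix();print(z)
g=np.array([.3843,-.392,.186]);rows(g-z[:,2]*.12,4.9,15)
E
```

```text
[[ 0.9624  0.0854  0.2579]
 [ 0.0825 -0.9963  0.0221]
 [ 0.2588  0.     -0.9659]]
row [0.6375, -0.5257, -0.1307, -0.0066, 0.0831, 0.0449] dist 0.3346232551478715
```

```bash
python3 -m handwheel '[[0.6375,-0.5257,-0.1307,-0.0066,0.0831,0.0449,1],[0.6375,-0.5257,-0.1307,-0.0066,0.0831,0.0449,1],[0.6375,-0.5257,-0.1307,-0.0066,0.0831,0.0449,1],[0.6375,-0.5257,-0.1307,-0.0066,0.0831,0.0449,1],[0.6375,-0.5257,-0.1307,-0.0066,0.0831,0.0449,1],[0.6375,-0.5257,-0.1307,-0.0066,0.0831,0.0449,1],[0.6375,-0.5257,-0.1307,-0.0066,0.0831,0.0449,1],[0.6375,-0.5257,-0.1307,-0.0066,0.0831,0.0449,1]]'; python3 - <<'E'
from h import *
print(monitor.get_state()["qpos"])
p=eyes.camera_params("wrist");im=eyes.read_camera("wrist");cv2.imwrite("pics/w1.png",im[:,:,::-1])
np.savez("pics/w1.npz",**p)
z=tool(4.9,15).as_matrix();g=np.array([.3843,-.392,.186]);rows(g,4.9,15)
print(p)
E
```

```text
time: 1.1
eef_pos: [0.353, -0.3954, 0.3021]
tcp_rot: [0.991, 0.042, 0.13, -0.005]
contact_force: [0.7, -0.5, 0.2]
opening: 1.001
finger_force: 0.0
[-1.1422 -0.1492  1.9558  0.2581  1.2538  0.2722]
row [0.0018, -0.003, 0.3006, 0.0005, 0.0002, -0.0002] dist 0.12023967655972485
{'K': array([[369.8946,   0.    , 324.4244],
       [  0.    , 369.8946, 234.5872],
       [  0.    ,   0.    ,   1.    ]]), 'R': array([[ 0.0855, -0.9963,  0.0017],
       [-0.9947, -0.0852,  0.0569],
       [-0.0566, -0.0065, -0.9984]]), 't': array([-0.4253,  0.3372,  0.4603])}
```

View pics/w1.png

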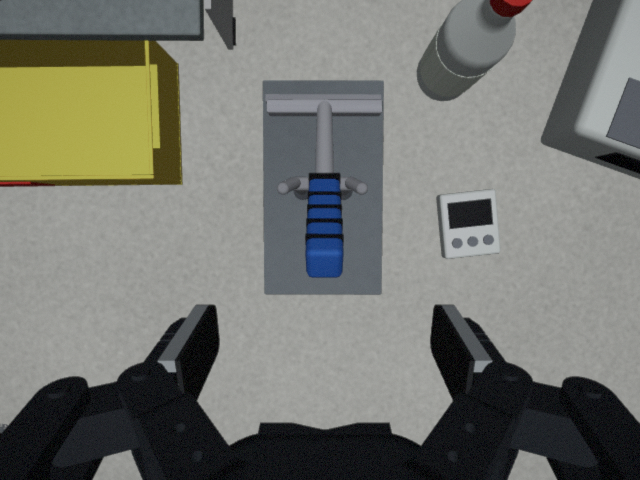

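```bash
python3 - <<'E'
from h import *
p=dict(np.load("pics/w1.npz"))
a=ray("",[(263,81),(383,81),(383,294),(265,294)],.008,p);print(a[:,:2],np.linalg.norm(a[0]-a[1]),np.linalg.norm(a[1]-a[2]))
d=(a[0]+a[1]-a[2]-a[3]);d/=np.linalg.norm(d);print("yaw",np.degrees(np.arctan2(d[1],d[0])),"origin",a.mean(0)+.085*d, "grip",a.mean(0)-.044*d)
print("grip end",ray("",[(324,262)],.201,p),"head",ray("",[(325,106)],.039,p),"rack corner",ray("",[(203,38)],.1,p))
E
```

```text
[[ 0.5427 -0.3097]
 [ 0.5546 -0.4466]
 [ 0.309  -0.4699]
 [ 0.2971 -0.3308]] 0.1374506037646581 0.2467065482256025
yaw 5.165384783418128 origin [ 0.5105 -0.3816  0.008 ] grip [ 0.382  -0.3932  0.008 ]
grip end [[ 0.3663 -0.3948  0.201 ]] head [[ 0.512  -0.3834  0.039 ]] rack corner [[ 0.5449 -0.2707  0.1   ]]
```

```bash
python3 -m handwheel '[[0,-0.001,0.1,0,0,0,1],[0,-0.001,0.2,0,0,0,1],[0,-0.001,0.3,0,0,0,1],[0,-0.001,0.3,0,0,0,1],[0,-0.001,0.3,0,0,0,-1],[0,-0.001,0.3,0,0,0,-1],[0,-0.001,0.3,0,0,0,-1],[0,-0.001,0.3,0,0,0,-1],[0,-0.001,0.3,0,0,0,-1],[0,-0.001,0.3,0,0,0,-1],[0,-0.001,0.3,0,0,0,-1],[0,-0.001,0.3,0,0,0,-1]]' 90
```

```text
time: 2.65
eef_pos: [0.3844, -0.393, 0.1881]
tcp_rot: [0.99, 0.043, 0.131, -0.004]
contact_force: [-2.6, 0.5, 6.0]
opening: 0.267
finger_force: 87.9
```

```bash
python3 -m handwheel '[[0.02,0,-0.08,0,0,0,-1],[0.05,0,-0.19,0,0,0,-1],[0.084,0,-0.314,0,0,0,-1],[0.084,0,-0.314,0,0,0,-1]]'; cat >> h.py <<'E'
C=np.array([.6547,-.0479]);X=np.array([.9967,.0807]);Y=np.array([-.0807,.9967])
def go(ex,ey,ez,yaw=4.6,tilt=15,note=""):  # edge in rack frame, height above bench
    p=C+ex*X+ey*Y-.128*X; print(note,ex,ey,ez,"r",np.linalg.norm(p)); rows([*p,ez+.180],yaw,tilt)
def edge():
    s=monitor.get_state();p=s["eef_pos"][:2]+.128*X-C; print("edge",p@X,p@Y,s["eef_pos"][2]-.180,"F",s["contact_force"],"t",s["time"])
E
python3 - <<'E'
from h import *
edge();go(-.1,0,.14);print(monitor.get_state()["qpos"])
E
```

```text
time: 3.15
eef_pos: [0.3852, -0.3936, 0.3216]
tcp_rot: [0.99, 0.043, 0.132, -0.0]
contact_force: [-0.9, 0.7, -2.1]
opening: 0.268
finger_force: 88.7
edge -0.16851314872723594 -0.3228516910261236 0.14163182419925835 F [-0.8611  0.6516 -2.1087] t 3.15
 -0.1 0 0.14 r 0.43256351120490955
row [0.1705, -0.8063, 0.0413, 0.0029, -0.0011, 0.0026] dist 0.33005957868005154
[-1.0823 -0.1222  1.8969  0.2514  1.2602  0.3368]
```

```bash
python3 -m handwheel '[[0.02,-0.1,0.005,0,0,0,-1],[0.04,-0.2,0.01,0,0,0,-1],[0.065,-0.3,0.015,0,0,0,-1],[0.085,-0.4,0.02,0,0,0,-1],[0.105,-0.5,0.026,0,0,0,-1],[0.127,-0.6,0.031,0,0,0,-1],[0.148,-0.7,0.036,0,0,0,-1],[0.17,-0.806,0.041,0,0,0.002,-1],[0.17,-0.806,0.041,0,0,0.002,-1]]'; python3 - <<'E'
from h import *
edge();go(.065,0.0,.125);go(.065,0,.11);print(monitor.get_state()["qpos"])
im=eyes.read_camera("scene")[60:360,220:500];cv2.imwrite("pics/s2.png",cv2.resize(im[:,:,::-1],None,fx=2,fy=2,interpolation=cv2.INTER_CUBIC))
E
```

```text
time: 4.28
eef_pos: [0.4253, -0.0619, 0.3148]
tcp_rot: [0.991, 0.042, 0.128, -0.006]
contact_force: [0.6, 0.5, -2.7]
opening: 0.274
finger_force: 89.8
edge -0.10177849005049208 0.004597973620444866 0.13484346526750696 F [ 0.6248  0.5016 -2.6608] t 4.275
 0.065 0.0 0.125 r 0.594274580421559
row [0.3969, 0.0134, 0.1299, -0.001, 0.0014, 0.0013] dist 0.16713339454051235
 0.065 0 0.11 r 0.594274580421559
row [0.3874, 0.0134, 0.1661, -0.001, 0.0014, 0.0013] dist 0.16868276595034767
[-0.4553 -0.483   2.1846  0.1416  1.2224  0.9968]
```

View pics/s2.png

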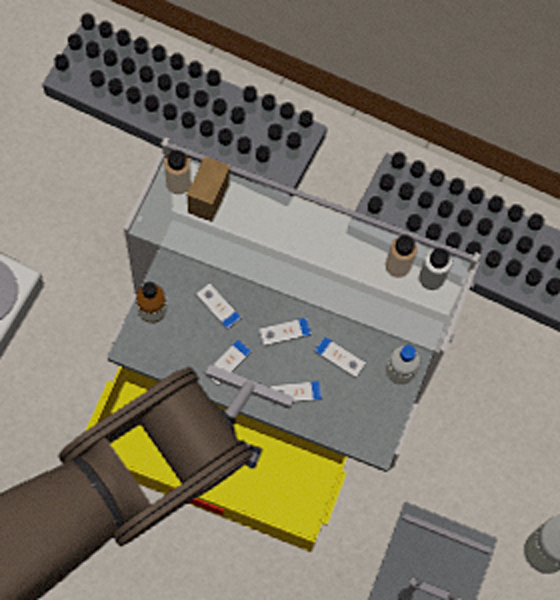

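```bash
python3 - <<'E'
from h import *
a=ray("scene",(np.array([(208,372),(291,403)])+.5)/2-.5+[220,60],.166)[:,:2]
print((a-C)@X,(a-C)@Y,np.linalg.norm(a[0]-a[1]))
E
python3 -m handwheel '[[0.1,0.0034,0.032,0,0,0,-1],[0.2,0.007,0.065,0,0,0,-1],[0.3,0.01,0.098,0,0,0,-1],[0.392,0.0134,0.145,0,0,0,-1],[0.392,0.0134,0.145,0,0,0,-1],[0.392,0.0134,0.145,0,0,0,-1]]'; python3 - <<'E'
from h import *
edge();go(.065,0.0,.105);go(.065,0,.10);print(monitor.get_state()["qpos"])
E
```

```text
[-0.1059 -0.1035] [ 0.0653 -0.0545] 0.11980876845780714
time: 5.08
eef_pos: [0.5919, -0.0579, 0.3005]
tcp_rot: [0.991, 0.039, 0.129, -0.005]
contact_force: [-0.5, 0.3, -2.4]
opening: 0.273
finger_force: 89.7
edge 0.06456773232803491 -0.004875844288493012 0.1204935161788282 F [-0.469   0.2802 -2.3696] t 5.075
 0.065 0.0 0.105 r 0.594274580421559
row [-0.0089, -0.0122, 0.0377, 0.0, 0.0012, -0.0006] dist 0.01624830179710957
 0.065 0 0.1 r 0.594274580421559
row [-0.0121, -0.0122, 0.0498, 0.0, 0.0012, -0.0006] dist 0.02106994240804265
[-0.3059 -0.0516  1.8686  0.1088  1.0871  1.1474]
```

```bash
python3 -m handwheel '[[-0.005,-0.006,0.018,0,0,0,-1],[-0.0103,-0.012,0.0386,0,0,0,-1],[-0.0103,-0.012,0.0386,0,0,0,-1],[-0.0103,-0.012,0.0386,0,0,0,-1]]'; python3 -m handwheel '[[-0.0007,0,0.0025,0,0,0,-1],[-0.0007,0,0.0025,0,0,0,-1]]'; python3 - <<'E'
from h import *
edge()
E
```

```text
time: 5.58
eef_pos: [0.5922, -0.0521, 0.2866]
tcp_rot: [0.991, 0.04, 0.131, -0.005]
contact_force: [0.5, 0.0, -2.4]
opening: 0.269
finger_force: 89.6
time: 5.82
eef_pos: [0.5924, -0.0522, 0.2854]
tcp_rot: [0.991, 0.039, 0.13, -0.005]
contact_force: [-0.1, -0.2, -2.2]
opening: 0.271
finger_force: 89.6
edge 0.0655282144625702 0.0007716637979061786 0.10543516306986589 F [-0.0758 -0.1807 -2.2497] t 5.825
```

```bash
for i in 1 2; do python3 -m handwheel '[[-0.0007,0,0.0025,0,0,0,-1],[-0.0013,0,0.0048,0,0,0,-1],[-0.0013,0,0.0048,0,0,0,-1]]' | egrep 'eef|contact'; done
```

```text
eef_pos: [0.5923, -0.0522, 0.2831]
contact_force: [-0.4, 0.5, -2.3]
eef_pos: [0.5922, -0.0522, 0.2811]
contact_force: [-0.1, -0.2, -2.3]
```

```bash
for i in 1 2; do python3 -m handwheel '[[-0.0007,0,0.0025,0,0,0,-1],[-0.0007,0,0.0025,0,0,0,-1]]' | egrep 'eef|contact'; done
```

```text
eef_pos: [0.5925, -0.0522, 0.2806]
contact_force: [0.3, 0.4, -0.7]
eef_pos: [0.5927, -0.0523, 0.2803]
contact_force: [-1.8, 0.6, 2.6]
```

```bash
python3 -m handwheel '[[-0.036,0,-0.0097,0,0,0,-1],[-0.072,0,-0.0194,0,0,0,-1],[-0.109,0,-0.0291,0,0,0,-1],[-0.145,0,-0.0388,0,0,0,-1],[-0.145,0,-0.0388,0,0,0,-1]]' | egrep 'eef|contact'; python3 -c "
from h import *
edge()"
```

```text
eef_pos: [0.5313, -0.0571, 0.2803]
contact_force: [-4.3, -0.5, 4.9]
edge 0.00425798510615704 0.0008320003734862521 0.10027950882034531 F [-4.3486 -0.4632  4.9033] t 7.7
```

```bash
python3 -m handwheel '[[-0.036,0,-0.0107,0,0,0,-1],[-0.072,0,-0.0206,0,0,0,-1],[-0.109,0,-0.0303,0,0,0,-1],[-0.145,0,-0.04,0,0,0,-1],[-0.145,0,-0.04,0,0,0,-1]]' | egrep 'eef|contact'; python3 -c "
from h import *
edge()"
```

```text
eef_pos: [0.4717, -0.0618, 0.2802]
contact_force: [-3.0, 0.9, 5.3]
edge -0.05550065597920284 0.0009572145298399117 0.1001706437276913 F [-3.0217  0.9069  5.2971] t 8.325
```

```bash
python3 -m handwheel '[[-0.036,0,-0.0107,0,0,0,-1],[-0.072,0,-0.0206,0,0,0,-1],[-0.109,0,-0.0303,0,0,0,-1],[-0.135,0,-0.0375,0,0,0,-1],[-0.161,0,-0.0445,0,0,0,-1],[-0.161,0,-0.0445,0,0,0,-1]]' | egrep 'eef|contact'; python3 - <<'E'
from h import *
edge();print(monitor.get_state()["qpos"])
im=eyes.read_camera("top")[150:290,240:420];cv2.imwrite("pics/t3.png",cv2.resize(im[:,:,::-1],None,fx=4,fy=4,interpolation=cv2.INTER_CUBIC))
E
```

```text
eef_pos: [0.4052, -0.067, 0.2804]
contact_force: [-1.8, 0.5, 2.3]
edge -0.12222460649730227 0.0010997986162391334 0.10035904214467922 F [-1.7707  0.4887  2.336 ] t 9.075
[-0.4938 -0.5229  2.2709  0.1518  1.1772  0.9546]
```

View pics/t3.png

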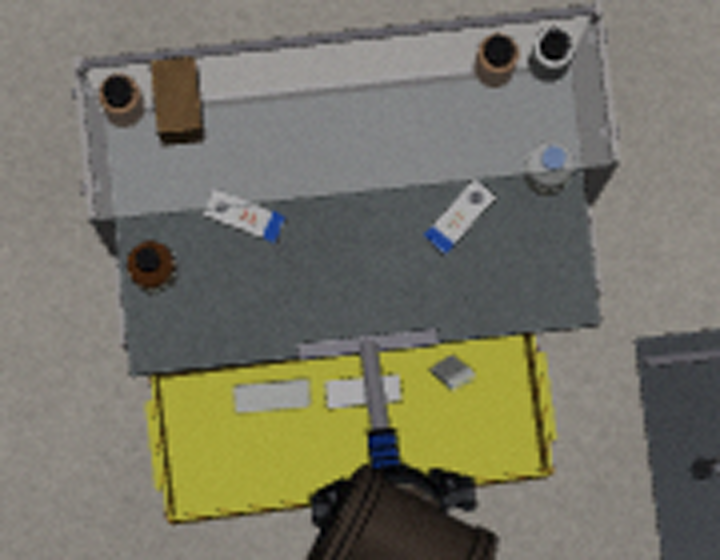

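```bash
python3 - <<'E'
from h import *
a=ray("top",(np.array([(205,205),(212,190),(285,225),(272,242),(428,235),(445,250),(497,198),(478,180)])+.5)/4-.5+[240,150],.109)[:,:2]
print(np.c_[(a-C)@X,(a-C)@Y])
go(-.122,.001,.13);go(-.1,.083,.13);go(.06,.083,.13);go(.06,.083,.105)
E
```

```text
[[ 0.0228  0.1291]
 [ 0.0356  0.1215]
 [-0.003   0.0599]
 [-0.017   0.0731]
 [-0.0259 -0.0662]
 [-0.041  -0.0797]
 [ 0.0006 -0.1313]
 [ 0.0186 -0.1163]]
 -0.122 0.001 0.13 r 0.41095568950116745
row [0.0192, 0.0002, -0.0712, 0.0001, 0.0005, -0.0002] dist 0.02950474806946909
 -0.1 0.083 0.13 r 0.4210748281134125
row [0.0721, -0.2049, -0.0572, 0.0001, 0.0005, -0.0002] dist 0.08983003166998911
 0.06 0.083 0.13 r 0.5809675608792111
row [0.4586, -0.2053, 0.0457, 0.0001, 0.0005, -0.0002] dist 0.20182646800882142
 0.06 0.083 0.105 r 0.5809675608792111
row [0.4425, -0.2054, 0.1061, 0.0001, 0.0005, -0.0002] dist 0.19970902970238708
```

```bash
python3 -m handwheel '[[0.0192,0,-0.0712,0,0,0,-1],[0.045,-0.1,-0.065,0,0,0,-1],[0.0721,-0.205,-0.0572,0,0,0,-1],[0.17,-0.205,-0.0315,0,0,0,-1],[0.265,-0.205,-0.006,0,0,0,-1],[0.36,-0.205,0.02,0,0,0,-1],[0.4586,-0.205,0.0457,0,0,0,-1],[0.4586,-0.205,0.0457,0,0,0,-1],[0.452,-0.205,0.07,0,0,0,-1],[0.4425,-0.205,0.106,0,0,0,-1],[0.4425,-0.205,0.106,0,0,0,-1]]' | egrep 'eef|contact'; python3 - <<'E'
from h import *
edge();go(.06,.083,.102)
E
```

```text
eef_pos: [0.579, 0.0292, 0.2826]
contact_force: [-0.6, -0.5, -1.0]
edge 0.058762472833119604 0.08298688872020518 0.10263827543091908 F [-0.5619 -0.5458 -1.0158] t 10.5
 0.06 0.083 0.102 r 0.5809675608792111
row [0.0026, -0.0, 0.0023, 0.0, 0.0013, -0.0003] dist 0.001388406964742745
```

```bash
for i in 1 2; do python3 -m handwheel '[[-0.0007,0,0.0025,0,0,0,-1],[-0.0007,0,0.0025,0,0,0,-1]]' | egrep 'eef|contact'; done
```

```text
eef_pos: [0.5806, 0.0291, 0.2845]
contact_force: [-0.5, 0.5, -1.4]
eef_pos: [0.5807, 0.0292, 0.283]
contact_force: [0.4, 0.1, -2.4]
```

```bash
for i in 1 2 3; do python3 -m handwheel '[[-0.0007,0,0.0025,0,0,0,-1],[-0.0007,0,0.0025,0,0,0,-1]]' | egrep 'eef|contact'; done
```

```text
eef_pos: [0.5806, 0.0292, 0.2817]
contact_force: [0.6, 0.1, -3.0]
eef_pos: [0.5807, 0.0291, 0.2809]
contact_force: [0.2, -0.1, -1.8]
eef_pos: [0.5809, 0.0291, 0.2805]
contact_force: [-1.7, -0.1, 0.1]
```

```bash
python3 -m handwheel '[[-0.036,0,-0.0097,0,0,0,-1],[-0.072,0,-0.0194,0,0,0,-1],[-0.109,0,-0.0291,0,0,0,-1],[-0.145,0,-0.0390,0,0,0,-1],[-0.181,0,-0.0490,0,0,0,-1],[-0.217,0,-0.059,0,0,0,-1]]' | egrep 'eef|contact'; python3 -c "
from h import *
edge();go(-.122,.083,.1003)"
```

```text
eef_pos: [0.4898, 0.022, 0.2803]
contact_force: [1.0, -0.3, -1.6]
edge -0.03072030667473849 0.08296015864200437 0.10025372082472356 F [ 1.0471 -0.3168 -1.6037] t 12.5
 -0.122 0.083 0.1003 r 0.39909591691073454
row [-0.2203, 0.0002, -0.0594, 0.0003, -0.0003, -0.0002] dist 0.09127386032730017
```

```bash
python3 -m handwheel '[[-0.036,0,-0.0087,0,0,0,-1],[-0.072,0,-0.0184,0,0,0,-1],[-0.109,0,-0.0285,0,0,0,-1],[-0.145,0,-0.0385,0,0,0,-1],[-0.181,0,-0.0485,0,0,0,-1],[-0.217,0,-0.0585,0,0,0,-1],[-0.219,0,-0.0587,0,0,0,-1]]' | egrep 'eef|contact'; python3 - <<'E'
from h import *
edge();print(monitor.get_state()["qpos"])
im=eyes.read_camera("top")[150:290,240:420];cv2.imwrite("pics/t4.png",cv2.resize(im[:,:,::-1],None,fx=4,fy=4,interpolation=cv2.INTER_CUBIC))
E
```

```text
eef_pos: [0.3995, 0.0149, 0.2804]
contact_force: [-1.5, 0.6, -0.1]
edge -0.12125724595824124 0.08317650926330768 0.10043441949565446 F [-1.5386  0.5689 -0.0883] t 13.375
[-0.2708 -0.5649  2.2959  0.0963  1.1645  1.1936]
```

View pics/t4.png

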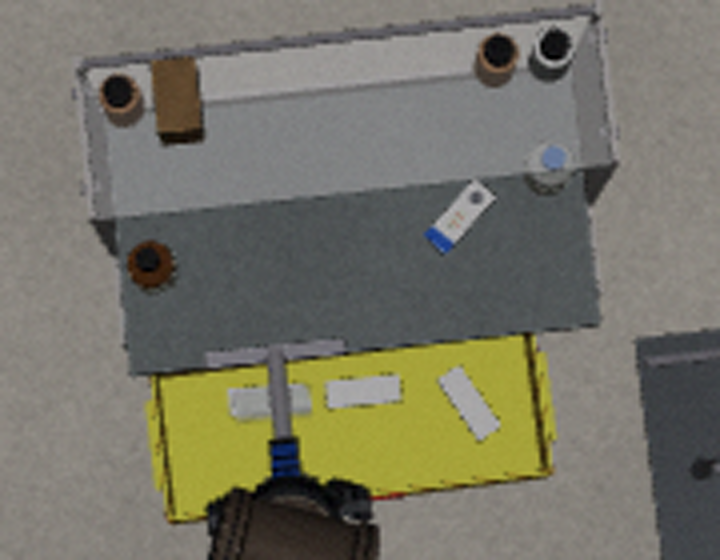

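```bash
python3 - <<'E'
from h import *
go(-.122,.083,.13);go(-.1,-.08,.13);go(.05,-.08,.13);go(.05,-.08,.106)
E
```

```text
-0.122 0.083 0.13 r 0.39909591691073454
row [0.0167, 0.0004, -0.072, 0.0003, -0.0001, -0.0002] dist 0.029547883105040536
 -0.1 -0.08 0.13 r 0.4578240885513998
row [0.0703, 0.4078, -0.0572, 0.0003, -0.0001, -0.0002] dist 0.16710803637617994
 0.05 -0.08 0.13 r 0.5985888412891773
row [0.4325, 0.4073, 0.04, 0.0003, -0.0001, -0.0002] dist 0.2381509506770285
 0.05 -0.08 0.106 r 0.5985888412891773
row [0.4169, 0.4072, 0.0979, 0.0003, -0.0001, -0.0002] dist 0.23637775707980102
```

```bash
python3 -m handwheel '[[0.017,0,-0.072,0,0,0,-1],[0.03,0.13,-0.068,0,0,0,-1],[0.05,0.27,-0.062,0,0,0,-1],[0.0703,0.408,-0.057,0,0,0,-1],[0.0703,0.408,-0.057,0,0,0,-1],[0.16,0.408,-0.033,0,0,0,-1],[0.25,0.408,-0.009,0,0,0,-1],[0.34,0.408,0.015,0,0,0,-1],[0.4325,0.408,0.04,0,0,0,-1],[0.4325,0.408,0.04,0,0,0,-1],[0.417,0.408,0.098,0,0,0,-1],[0.417,0.408,0.098,0,0,0,-1]]' | egrep 'eef|contact'; for i in 1 2; do python3 -m handwheel '[[-0.0007,0,0.0025,0,0,0,-1],[-0.0007,0,0.0025,0,0,0,-1]]' | egrep 'eef|contact'; done; python3 -c "
from h import *
edge()"
```

```text
eef_pos: [0.5826, -0.1332, 0.2828]
contact_force: [0.6, -0.3, -2.5]
eef_pos: [0.5842, -0.1343, 0.2854]
contact_force: [-0.3, -0.4, -2.4]
eef_pos: [0.5842, -0.1343, 0.2837]
contact_force: [0.2, -0.1, -1.6]
edge 0.05075549103288287 -0.08044489251824784 0.10368210570194158 F [ 0.1839 -0.0601 -1.6191] t 15.425
```

```bash
python3 -m handwheel '[[-0.0013,0,0.005,0,0,0,-1],[-0.0013,0,0.005,0,0,0,-1]]' | egrep 'eef|contact';for i in 1 2; do python3 -m handwheel '[[-0.0007,0,0.0025,0,0,0,-1],[-0.0007,0,0.0025,0,0,0,-1]]' | egrep 'eef|contact'; done; python3 -c "
from h import *
edge()"
```

```text
eef_pos: [0.5841, -0.1343, 0.2811]
contact_force: [-0.1, 0.7, -2.5]
eef_pos: [0.5844, -0.1343, 0.2807]
contact_force: [0.2, 0.6, -1.2]
eef_pos: [0.5846, -0.1344, 0.2803]
contact_force: [-1.8, 0.6, 1.3]
edge 0.05111040541326105 -0.08053469883844509 0.10030395957991978 F [-1.804   0.6447  1.3175] t 16.175
```

Contact at about 3.6 N; draw.

```bash
python3 -m handwheel '[[-0.036,0,-0.0097,0,0,0,-1],[-0.072,0,-0.0194,0,0,0,-1],[-0.109,0,-0.0291,0,0,0,-1],[-0.145,0,-0.0388,0,0,0,-1],[-0.181,0,-0.0485,0,0,0,-1]]' | egrep 'eef|contact'; python3 -c "
from h import *
edge();go(-.122,-.08,.1003)"
```

```text
eef_pos: [0.5087, -0.1404, 0.2797]
contact_force: [2.1, 0.7, 0.4]
edge -0.025041981526318223 -0.08040482165663547 0.09969440804425717 F [2.0784 0.6897 0.4406] t 16.8
 -0.122 -0.08 0.1003 r 0.4376944551647873
row [-0.2337, -0.0007, -0.0644, 0.0004, -0.0003, -0.0002] dist 0.09695514747502404
```

```bash
python3 -m handwheel '[[-0.036,0,-0.0097,0,0,0,-1],[-0.072,0,-0.0194,0,0,0,-1],[-0.109,0,-0.0296,0,0,0,-1],[-0.145,0,-0.0393,0,0,0,-1],[-0.181,0,-0.049,0,0,0,-1],[-0.217,0,-0.059,0,0,0,-1],[-0.236,0,-0.0642,0,0,0,-1],[-0.236,0,-0.0642,0,0,0,-1]]' | egrep 'eef|contact'; python3 - <<'E'
from h import *
edge()
im=eyes.read_camera("top")[150:290,240:420];cv2.imwrite("pics/t5.png",cv2.resize(im[:,:,::-1],None,fx=4,fy=4,interpolation=cv2.INTER_CUBIC))
go(-.122,-.08,.14)
E
```

```text
eef_pos: [0.4113, -0.1481, 0.2802]
contact_force: [-2.3, 0.1, 5.8]
edge -0.12273197098653425 -0.08020833753066656 0.1002090871404337 F [-2.3358  0.0633  5.8199] t 17.8
 -0.122 -0.08 0.14 r 0.4376944551647873
row [0.0269, -0.0005, -0.0956, 0.0002, 0.0005, -0.0001] dist 0.03971121247935622
```

View pics/t5.png

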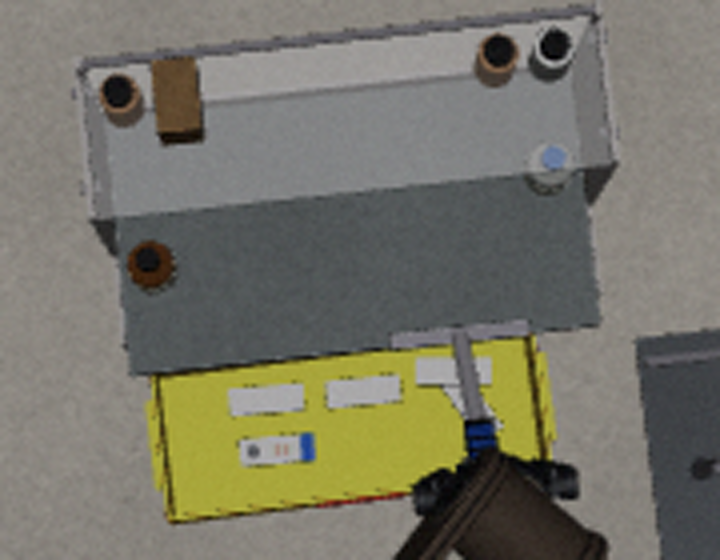

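```bash
python3 -m handwheel '[[0.0135,0,-0.048,0,0,0,-1],[0.027,0,-0.0956,0,0,0,-1],[0.027,0,-0.0956,0,0,0,-1]]' | egrep 'eef|contact'; python3 - <<'E'
from h import *
edge();rows([.3844,-.393,.3215],4.97,15)
E
```

```text
eef_pos: [0.4123, -0.148, 0.3192]
contact_force: [-0.9, 0.2, -2.6]
edge -0.1216678750209636 -0.08021674955455821 0.1392398876457957 F [-0.915   0.2035 -2.6033] t 18.225
row [-0.1132, 0.6049, -0.0356, 0.0007, 0.0008, -0.002] dist 0.2465891134039052
```

```bash
python3 -m handwheel '[[-0.019,0.1,-0.006,0,0,0,-1],[-0.038,0.2,-0.012,0,0,0,-1],[-0.057,0.3,-0.018,0,0,0,-1],[-0.076,0.4,-0.024,0,0,-0.001,-1],[-0.094,0.5,-0.03,0,0,-0.002,-1],[-0.1132,0.605,-0.0356,0,0,-0.002,-1],[-0.1132,0.605,-0.0356,0,0,-0.002,-1],[-0.1132,0.605,-0.0356,0,0,-0.002,-1]]' | egrep 'eef|contact|rot'; python3 - <<'E'
from h import *
rows([.3844,-.393,.215],4.97,15);rows([.3844,-.393,.192],4.97,15)
a=eyes.read_camera("wrist")[30:330,180:460]
b=eyes.read_camera("scene")[290:430,380:510]
cv2.imwrite("pics/w6.png",cv2.hconcat([cv2.resize(a,(400,430)),cv2.resize(b,(400,430))])[:,:,::-1])
E
```

```text
eef_pos: [0.3841, -0.392, 0.3193]
tcp_rot: [0.991, 0.042, 0.129, -0.007]
contact_force: [0.1, 1.2, -2.3]
row [-0.0663, 0.0031, 0.2523, -0.0006, 0.0008, -0.0004] dist 0.10433613612453865
row [-0.081, 0.0033, 0.3078, -0.0006, 0.0008, -0.0004] dist 0.12733514557776882
```

View pics/w6.png

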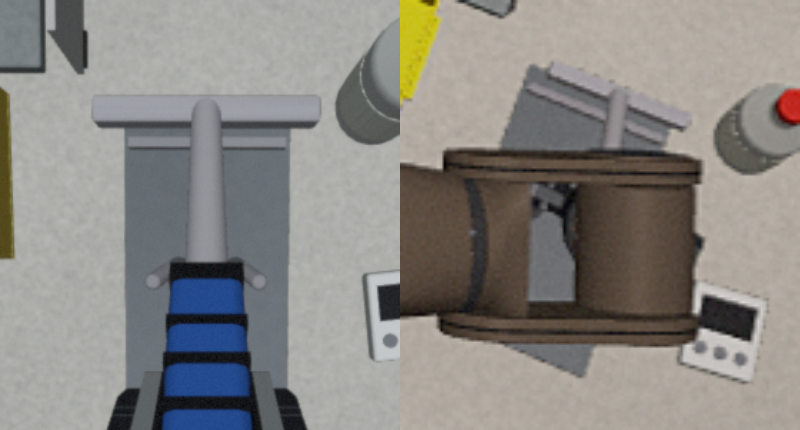

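```bash
python3 -m handwheel '[[-0.022,0.003,0.084,0,0,0,-1],[-0.044,0.003,0.168,0,0,0,-1],[-0.0663,0.003,0.2523,0,0,0,-1],[-0.0663,0.003,0.2523,0,0,0,-1],[-0.073,0.003,0.278,0,0,0,-1],[-0.078,0.003,0.298,0,0,0,-1],[-0.078,0.003,0.298,0,0,0,-1]]' | egrep 'eef|contact'; python3 - <<'E'
from h import *
rows([.3844,-.393,.188],4.97,15)
E
```

```text
eef_pos: [0.3853, -0.3942, 0.1984]
contact_force: [0.5, -0.9, -2.1]
row [-0.0086, -0.0033, 0.0245, 0.0006, 0.0001, -0.0001] dist 0.010466399242430396
```

```bash
python3 -m handwheel '[[-0.005,-0.001,0.012,0,0,0,-1],[-0.0066,-0.001,0.018,0,0,0,-1],[-0.0066,-0.001,0.018,0,0,0,-1]]' | egrep 'eef|contact';for i in 1 2 3; do python3 -m handwheel '[[-0.0007,0,0.0025,0,0,0,-1],[-0.0007,0,0.0025,0,0,0,-1]]' | egrep 'eef|contact'; done
```

```text
eef_pos: [0.3845, -0.3939, 0.1905]
contact_force: [0.7, -0.4, -1.6]
eef_pos: [0.3846, -0.394, 0.1897]
contact_force: [-0.0, 0.5, -1.8]
eef_pos: [0.3846, -0.3941, 0.1887]
contact_force: [0.7, -0.3, -3.2]
eef_pos: [0.3846, -0.3943, 0.1885]
contact_force: [-2.8, 1.1, 3.6]
```

```bash
python3 -m handwheel '[[0,0,0,0,0,0,-0.2],[0,0,0,0,0,0,0.1],[0,0,0,0,0,0,1],[0,0,0,0,0,0,1],[0,0,0,0,0,0,1],[0,0,0,0,0,0,1],[0,0,0,0,0,0,1]]' ; python3 -m handwheel '[[0,0,-0.05,0,0,0,1],[0,0,-0.15,0,0,0,1],[0,0,-0.3,0,0,0,1],[0,0,-0.4,0,0,0,1],[0,0,-0.4,0,0,0,1],[0,0,-0.4,0,0,0,1],[0,0,-0.4,0,0,0,1]]'; python3 - <<'E'
from h import *
a=eyes.read_camera("wrist")
b=eyes.read_camera("scene")[160:460,200:520]
cv2.imwrite("pics/w7.png",cv2.hconcat([cv2.resize(a,(400,300)),cv2.resize(b,(400,375))[:300]])[:,:,::-1] if 0 else np.vstack([cv2.resize(a[:300,150:490],(510,300-0)),cv2.resize(b,(510,300))])[:,:,::-1])
E
```

```text
time: 22.2
eef_pos: [0.3846, -0.394, 0.1877]
tcp_rot: [0.991, 0.043, 0.13, -0.005]
contact_force: [0.5, 0.1, -0.0]
opening: 1.003
finger_force: 0.0
time: 23.08
eef_pos: [0.3432, -0.3965, 0.3399]
tcp_rot: [0.991, 0.042, 0.13, -0.006]
contact_force: [0.5, 0.1, 0.1]
opening: 0.999
finger_force: 0.0
```

View pics/w7.png

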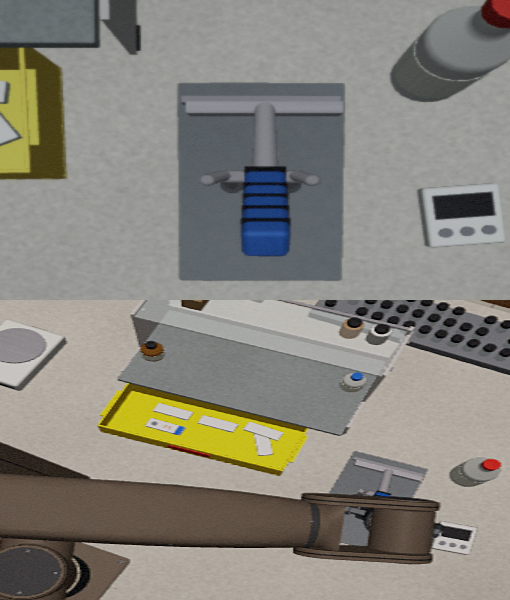

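The last picture shows all five cassettes in the tub, the rake leaning between the rest's prongs, the reagent bottles standing and the gripper clear of everything.

```bash
python3 -c "
from plant import ctrl
print(ctrl.sign_off())"
```

```text
the job is handed in; nothing more can be done
None
```

I raked all five cassettes into the tub, put the rake back in its rest and handed the job in after about 23 s of robot time; sign-off returned no verdict, but the last picture showed all of this in place and nothing else visibly disturbed.

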